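Hold a pinned cylinder tipped in the inspection light

ROBOT

A 6-joint arm with a two-finger parallel gripper is mounted at the origin on the work surface. World frame = base frame: x ahead of the robot, y to its left, z up, the work surface at z = 0. Lengths are in m, angles in rad, forces in N, time in s.
With the tool pointing down it reaches from about 0.35 to 1 m from the base axis. Payload 7.1 kg.
Tool frame: the origin (TCP) lies between the finger pads; the fingertips stand 22 mm ahead of it and the grasp point (between the pads) lies 3 mm ahead of it; x points along the fingers, y is the direction in which the jaws open and shut, and the axes are right-handed (so a half turn about x gives the same grasp; the last joint's range is limited). The gripper opens to 85 mm and grips with 20 to 120 N. Pads are 22 mm wide; open, the fingers measure 114 mm over their backs; the gripper's body (76 mm by 85 mm) begins 54 mm behind the grasp point. The pads swing forward as they close: fully open they stand 13 mm farther back than shut.
Start: joints at [-1.209, 0.423, 1.63, -0, 1.089, -0.019], TCP at [0.232, -0.58, 0.216] pointing down, gripper open.
Joint ranges: [-3, 3], [-0.9, 2.11], [0.09, 2.58], [-1.31, 4.45], [0.11, 2.69], [-2.54, 2.54]. Speed limits (rad/s): [2.39, 2.39, 3.01, 3.14, 3.14, 3.14].

INTERFACE

Orientations are given as a rotation vector (axis times angle).
In Python, from rig import manip gives the robot as it stands. The module is installed in compiled form; this text tells all that it offers. Calls block until the motion is done:
- manip.move_to(position, orientation): joint-space move of the TCP to a pose.
- manip.servo_line(position, orientation=None, rate=0.15): straight line of the TCP; orientation=None keeps the orientation; rate is the mean speed in m/s.
- manip.set_joints(angles): joint-space move.
- manip.command_gripper(opening, f_grip=None): finger opening in m; f_grip is the grip in N (None keeps the last); returns when the fingers have stopped.
- manip.hold(seconds).
- manip.solve_ik(position, orientation): joint angles nearest the present ones, or None.
- manip.camera(name): name is "scene" or "top" or "wrist"; returns a dict with "image" (384x512x3 uint8, red, green, blue), "fx", "fy", "cx", "cy" (pixels), "cam_to_world" (4x4, takes a point from camera to world coordinates); the wrist camera has in their place "mount" (4x4, takes a point from camera to tool coordinates, whose origin is the TCP and whose axes are the tool frame's). Camera axes: x right, y down, z forward; pixel columns grow to the right and rows downward; lengths in m; the calibration is good to about 2 mm. The wrist camera is an equidistant fisheye: a pixel r from the principal point sees the ray r / f radians off the axis. A picture is of the moment at which its call begins: read the wrist's pose just before it. There is no depth.
A pose or a line that the arm cannot do raises manip.IKError and nothing moves.
- manip.sign_off(): hands the job in, once; it reports no verdict.
Readings, each from a call of its own:
- manip.get_time(): time.
- manip.get_joint_positions(): joint angles.
- manip.get_joint_vel(): joint speeds.
- manip.get_tau(): joint torques, N m.
- manip.get_position(): TCP position.
- manip.get_ee_rot(): TCP orientation.
- manip.get_contact_force(): force on the tool from outside, world axes, zero at the start.
- manip.get_torque(): the same for the moment, N m.
- manip.get_width(): finger opening in m.
Only numpy, scipy, OpenCV 4.12 (cv2) and the standard library are available. Lean on these libraries where they do the work, as an engineer would, in place of code of your own. Each camera call takes 0.05 s, during which the arm holds its last target. There are 200 camera calls.

TASK

Get a music-box cylinder ready for looking over: first raise the light panel of the folding inspection lamp by its tab until it stands 60 degrees open from its base, and let go of it. Then draw the tallest of the three pinned cylinders straight up out of the beech rack, tip it halfway over (45 degrees from upright) with its lower end towards the panel, and finish while holding it there in the gripper, raised clear of everything on the lit side of the panel, its middle within 20 cm (best about 15 cm) of the panel's middle. Leave the other cylinders in the rack, do not knock the other things about, and leave the panel at its angle.

Things in the scene. Friction and masses are not known exactly. Their poses are not given: they have to be found in the camera images.
- lamp: Base of the folding inspection lamp, fixed: an aluminium slab 150 (x) by 180 (y) by 16 mm high, with the light panel hinged along its far (+x) edge. Origin: centre of its underside, on the table. x points from its front edge (robot side) to the hinge. It stands to the left or to the right of the rack.
- panel (a joint): Opening angle of the light panel in rad: 0 = folded flat over the base (light side down), grows as the front edge is lifted, stop at 1.9; 60 degrees = 1.05. Starts between 0 and 0.3. The hinge is stiff (friction 0.55 N m; about 6 N lifts the tab) and the panel stays where it is left.
- panel_hinge (a point): Point on the hinge axis, midway along it: in the base's frame 70 mm to +x, 26 mm up. Axes as the base; the hinge axis is y.
- panel_tab (a point): Centre of the steel tab on the panel's outer (upper) side near its free edge: a round bar 18 mm thick, 24 mm long along y, on a neck 14 mm wide, centre 24 mm off the outer surface. Pinched across its 24 mm length, tool down, it turns between the pads. In the panel's frame 130 mm from the hinge axis to -x, 30 mm to +z. Axes: the panel's (x to the hinge, y along it, z out of the outer side).
- panel_face (a point): Middle of the white light face on the panel's inner side. The panel is aluminium, 145 (x) by 180 (y) by 12 mm. In the panel's frame it lies 72.5 mm from the hinge axis to -x, 7.5 mm to -z. Axes: the panel's; the light shines along -z, which is down when folded, and towards the robot and somewhat down at 60 degrees.
- rack: Beech rack fixed to the table: a block 70 (x) by 200 (y) by 40 mm high with three round sockets 28 mm deep (floor 12 mm above the table) in a row along its y at -60, 0 and +60 mm; 37 mm bores. Origin: centre of its underside. A brass cylinder stands in each socket.
- tall: The tallest pinned cylinder: a brass drum 34 mm in diameter and 110 mm long, with a steel arbor stub 8 mm in diameter and 10 mm long on top (120 mm in all), fine pins on its side (look only), 0.21 to 0.34 kg. Stands upright in any of the three sockets. Origin: centre of its lower end face; z runs along its axis towards the stub.
- tall_mid (a point): Middle of the tallest cylinder's drum, on its axis, 55 mm from its lower end.
- mid: Another pinned cylinder like it, 34 mm in diameter, 96 mm in all, in the rack: leave it.
- short: Another pinned cylinder like it, 34 mm in diameter, 84 mm in all, in the rack: leave it.
- dome: Bystander: small glass dome on a round wooden foot 84 mm across, 80 mm high, beyond the rack and lamp. Origin at its underside.
- ratchet: Bystander: steel ratchet wheel 60 mm across, 12 mm high, lying flat in front of rack and lamp. Origin at its underside.
- scraper: Bystander: bone-handled scraper 165 mm long, 12 mm high, lying crosswise nearest the robot. Origin near its middle.
- corner: Bystander: L-shaped walnut case corner 90 by 90 mm, 60 mm high, at one side, nearer the robot than the rack and lamp.
- oil: Bystander: small oil bottle 36 mm across, 75 mm high, at one side, nearer the robot than the rack and lamp.
Things that resemble listed ones, but are neither listed nor needed, are in the scene too. Leave any green look-alike of the tall alone. Several things have the shape of the lamp; the one meant has the colours described above.

How it is judged:
By the outcome, as a careful person would: the job done as asked, in the order asked, and still so for the second after the job is handed in, while the arm keeps its last pose, push and grip.
It also fails if it takes over 56 s, if anything falls off the work surface, if the arm or the gripper's body presses on something with over 40 N, if the wrist force passes 120 N, or if a joint passes its speed limit or range.

## Working session

There is one attempt and no reset: what is moved stays moved. The work goes in short steps, each a Python script; the robot and the scene stay as the last script left them, time stands still between calls to the robot, and variables do not carry over. Pictures are saved under pics/ and viewed, about 8 in all and at most 12, crops included, and the job is handed in when it is done.

```bash
mkdir -p pics; python3 - <<'E'
from rig import manip
import cv2,numpy as np,pickle
d={}
for n in("scene","top"):
    c=manip.camera(n);d[n]=c;cv2.imwrite(f"pics/{n}0.png",c["image"][:,:,::-1])
    print(n,c["fx"],c["fy"],c["cx"],c["cy"],np.round(c["cam_to_world"],4).tolist())
pickle.dump(d,open("cams.pkl","wb"))
w=manip.camera("wrist");print(w["fx"],w["cx"],w["cy"],np.round(w["mount"],4).tolist(),manip.get_ee_rot(),manip.get_time())
a=np.hstack([d["scene"]["image"],d["top"]["image"]])
E
```

```text
scene 449.8577106520417 449.8577106520417 252.89504384267903 193.70222704664602 [[-0.3281, 0.6669, -0.669, 1.2989], [0.9446, 0.2371, -0.227, 0.2737], [0.0072, -0.7065, -0.7077, 0.8706], [0.0, 0.0, 0.0, 1.0]]
top 372.44422359338796 372.44422359338796 257.21555435370124 183.63118066642107 [[-0.1517, -0.967, 0.2048, 0.3688], [-0.9884, 0.1492, -0.0276, 0.0495], [-0.0038, -0.2067, -0.9784, 1.0082], [0.0, 0.0, 0.0, 1.0]]
297.3186396354542 256.2762215184385 189.89604709537986 [[-0.0006, -0.2635, 0.9647, -0.1584], [1.0, -0.0005, 0.0005, 0.0002], [0.0003, 0.9647, 0.2635, -0.0674], [0.0, 0.0, 0.0, 1.0]] [ 2.01330865  0.3892851  -2.01372993] 0.15
```

View pics/top0.png

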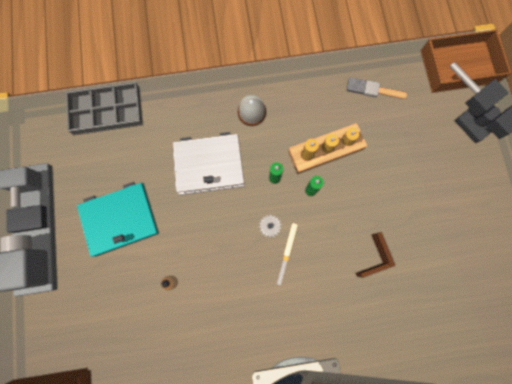

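View pics/scene0.png

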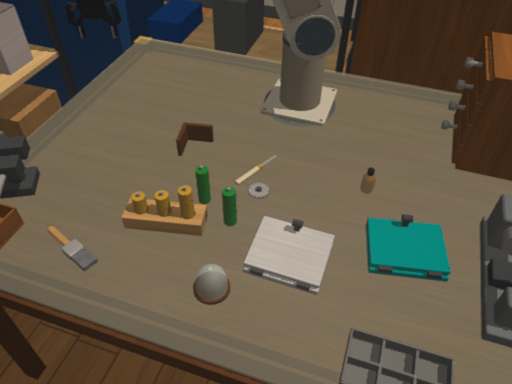

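Top view: the aluminium lamp is at about (208,163) with its tab at (211,180), and the teal one at (117,219) is a look-alike. The rack is at (327,147). There are green look-alikes at (276,173) and (315,185). The brass cylinder nearest the lamp, scene (186,202) and top (311,148), looks tallest. I'll confirm with enlarged crops.

```bash
python3 - <<'E'
import cv2
s=cv2.imread("pics/scene0.png");t=cv2.imread("pics/top0.png")
# scene crop x110-350,y150-310 ; top crop x160-380,y110-220
cv2.imwrite("pics/cropS.png",cv2.resize(s[155:300,115:345],None,fx=3.4,fy=3.4,interpolation=cv2.INTER_CUBIC))
cv2.imwrite("pics/cropT.png",cv2.resize(t[115:205,165:375],None,fx=3.8,fy=3.8,interpolation=cv2.INTER_CUBIC))
E
```

```text
(no output)
```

View pics/cropS.png

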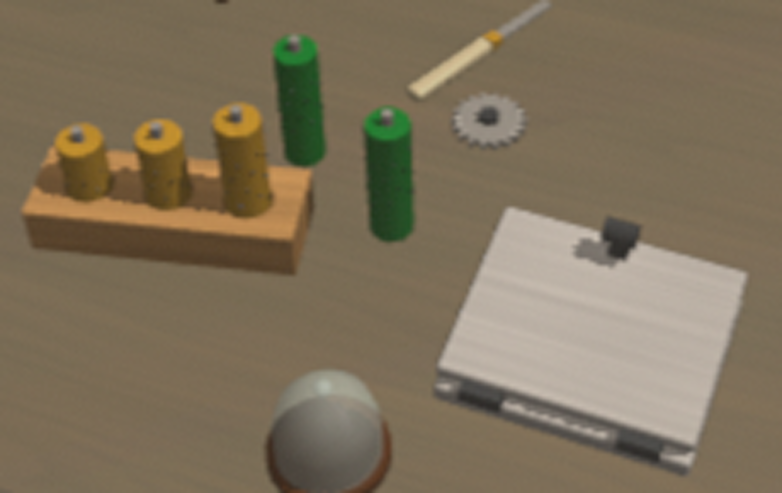

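View pics/cropT.png

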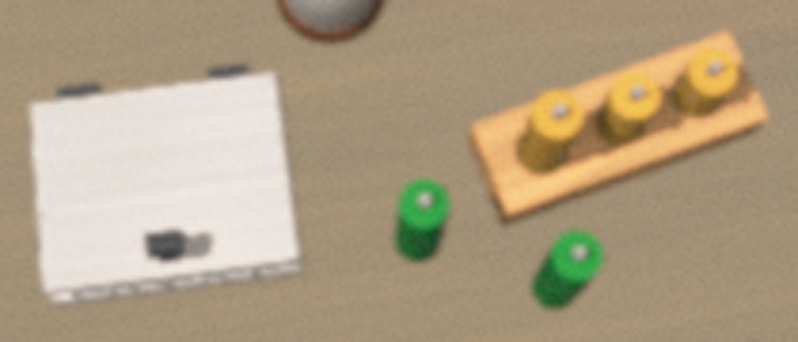

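The tallest brass cylinder is the rack one nearest the lamp: its stub is at crop S (236,113) and crop T (561,111). The tab is at S (621,236) and T (166,245). Next I triangulate these points.

```bash
cat > geo.py <<'E'
import numpy as np,pickle
d=pickle.load(open("cams.pkl","rb"))
def ray(n,p):
    c=d[n];T=c["cam_to_world"];v=T[:3,:3]@[(p[0]-c["cx"])/c["fx"],(p[1]-c["cy"])/c["fy"],1]
    return T[:3,3],v/np.linalg.norm(v)
def S(u,v):return((u+.5)/3.4-.5+115,(v+.5)/3.4-.5+155)
def T(u,v):return((u+.5)/3.8-.5+165,(v+.5)/3.8-.5+115)
def tri(*rs):
    A=sum(np.eye(3)-np.outer(v,v) for o,v in rs);b=sum((np.eye(3)-np.outer(v,v))@o for o,v in rs)
    x=np.linalg.solve(A,b);return x,max(np.linalg.norm(np.cross(x-o,v)) for o,v in rs)
def atz(r,z):
    o,v=r;return o+v*(z-o[2])/v[2]
E
python3 - <<'E'
from geo import *
np.set_printoptions(precision=4,suppress=True)
for n,s,t in [("tall",(236,113),(561,111)),("mid",(157,129),(638,92)),("short",(78,132),(715,68)),("gr1",(387,116),(425,200)),("gr2",(294,43),(580,253)),("tab",(621,236),(166,245)),
 ("p_hR",(437,372),(274,73)),("p_hL",(693,440),(30,103)),("p_fR",(510,208),(297,255)),("p_fL",(746,272),(42,285))]:
    print(n,*tri(ray("scene",S(*s)),ray("top",T(*t))))
for t in [(471,127),(730,31),(768,117),(507,218)]: print("rack",atz(ray("top",T(*t)),.04))
for s in [(26,210),(299,240),(314,172),(58,150)]: print("rackS",atz(ray("scene",S(*s)),.04))
E
```

```text
tall [ 0.6319 -0.1249  0.1267] 0.00030717560799196415
mid [ 0.6442 -0.1831  0.1031] 0.00015134497835994246
short [ 0.6565 -0.2413  0.0921] 0.00011994488620302773
gr1 [ 0.5893 -0.029   0.1158] 1.278929617152282e-05
gr2 [ 0.5394 -0.1223  0.1148] 9.492625133675353e-05
tab [0.5976 0.1472 0.0641] 0.0006148880266464273
p_hR [0.7229 0.0565 0.0253] 4.4166093643980317e-05
p_hL [0.7242 0.2331 0.0341] 0.0005089089354652691
p_fR [0.5813 0.0604 0.0442] 0.0010930748487754658
p_fL [0.5866 0.2365 0.0481] 0.00013092856985178378
rack [ 0.656  -0.0768  0.04  ]
rack [ 0.6988 -0.2741  0.04  ]
rack [ 0.6309 -0.2875  0.04  ]
rack [ 0.5863 -0.0905  0.04  ]
rackS [ 0.6972 -0.2714  0.04  ]
rackS [ 0.6573 -0.0725  0.04  ]
rackS [ 0.592 -0.089  0.04 ]
rackS [ 0.6356 -0.2805  0.04  ]
```

Heights agree with the expected 0.132, 0.108 and 0.096 m, and the socket spacing comes out at 59.5 mm. Rack yaw is about +12°, lamp yaw about -1°, and panel opening about 4–5°. Next I go above the tab and look with the wrist camera.

```bash
cat > h.py <<'E'
from rig import manip
import numpy as np,cv2,pickle
from scipy.spatial.transform import Rotation as R
np.set_printoptions(precision=4,suppress=True)
def down(yaw,pitch=0):
    # tool x down (pitch tips fingers towards +x of the yawed frame), tool y = yawed +y
    B=np.array([[0,0,1],[0,1,0],[-1,0,0.]])
    return (R.from_euler("z",yaw)*R.from_euler("y",-pitch)*R.from_matrix(B)).as_rotvec()
def wrist(name,s=1):
    p=manip.get_position();q=manip.get_ee_rot();c=manip.camera("wrist")
    c["p"],c["q"]=np.array(p),np.array(q);pickle.dump(c,open(name+".pkl","wb"));cv2.imwrite(f"pics/{name}.png",c["image"][:,:,::-1])
def wray(name,px):
    c=pickle.load(open(name+".pkl","rb"))
    v=np.array([px[0]-c["cx"],px[1]-c["cy"]]);r=np.linalg.norm(v);a=r/c["fx"]
    k=np.r_[v/r*np.sin(a),np.cos(a)];M=c["mount"];Q=R.from_rotvec(c["q"]).as_matrix()
    return c["p"]+Q@M[:3,3],Q@M[:3,:3]@k
E
python3 - <<'E'
from h import *
for yaw in(-.02,np.pi-.02,.208+np.pi/2,.208-np.pi/2):print(yaw,manip.solve_ik([.598,.147,.2],down(yaw)))
manip.move_to([.598,.147,.2],down(-.02))
wrist("w1");print(manip.get_time(),manip.get_position(),manip.get_contact_force())
E
```

```text
-0.02 [ 0.2217  0.428   1.6639  0.      1.0497 -1.3291]
3.121592653589793 [0.2217 0.428  1.6639 0.     1.0497 1.8125]
1.7787963267948965 None
-1.3627963267948966 [0.2217 0.428  1.6639 0.     1.0497 0.0137]
3.0667 [0.5982 0.1462 0.2   ] [ 0.2831  0.61   -0.1031]
```

View pics/w1.png

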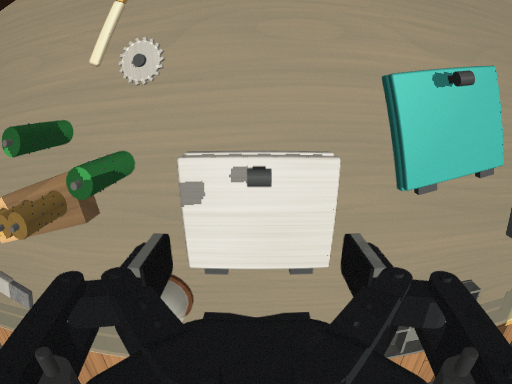

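The wrist view shows the tab at (259,177) and the panel corners at (180,157), (340,157), (329,268) and (189,268). I combine these with the other two cameras.

```bash
python3 - <<'E'
from h import *
from geo import *
from scipy.optimize import least_squares
obs={"tab":((621,236),(166,245),(259,177)),"hR":((437,372),(274,73),(189,268)),"hL":((693,440),(30,103),(329,268)),"fR":((510,208),None,(180,157)),"fL":((746,272),None,(340,157))}
loc={"tab":(-.13,0,.03),"hR":(0,-.09,.006),"hL":(0,.09,.006),"fR":(-.145,-.09,.006),"fL":(-.145,.09,.006)}
rays=[]
for k,(s,t,w) in obs.items():
    rs=[ray("scene",S(*s)),wray("w1",w)]+([ray("top",T(*t))] if t else [])
    print(k,*tri(*rs)); rays+=[(k,r) for r in rs]
def pt(p,k):
    return np.array([p[0],p[1],.026])+R.from_euler("z",p[2]).apply(R.from_euler("y",p[3]).apply(loc[k]))
f=lambda p:np.concatenate([np.cross(pt(p,k)-o,v) for k,(o,v) in rays])
r=least_squares(f,[.724,.146,-.02,.07],loss="soft_l1",f_scale=.003);print(r.x,np.sqrt(np.mean(r.fun**2)*3));print(pt(r.x,"tab"));np.save("lamp.npy",r.x)
E
```

```text
tab [0.5983 0.1478 0.0648] 0.0014151347742621917
hR [0.724  0.0565 0.0277] 0.001871332108594512
hL [0.7247 0.2339 0.0356] 0.001882269414215999
fR [0.5796 0.0618 0.0423] 0.0008524136292348951
fL [0.5831 0.2371 0.0446] 0.0009622408823442037
[ 0.7249  0.1461 -0.0173  0.0709] 0.0026168384892154084
[0.5974 0.1483 0.0651]
```

```bash
python3 - <<'E'
from h import *
x,y,yaw,a0=np.load("lamp.npy")
def tcp(a):return np.array([x,y,.032])+R.from_euler("z",yaw).apply(R.from_euler("y",a).apply([-.13,0,.03]))
q=down(yaw)
manip.servo_line(tcp(a0),q,rate=.12)
print(manip.get_contact_force())
manip.command_gripper(0.0,40);print(manip.get_width(),manip.get_contact_force(),manip.get_time())
for a in np.linspace(a0,1.05,10)[1:]:
    manip.servo_line(tcp(a),q,rate=.08)
    print(round(a,3),manip.get_position()-tcp(a),manip.get_contact_force(),manip.get_width())
p=manip.get_position();d=R.from_euler("z",-yaw).apply(p-[x,y,.032]);print("angle",np.arctan2(d[2],-d[0])-np.arctan2(30,130),np.hypot(d[0],d[2]),manip.get_time())
wrist("w2")
E
```

```text
[-0.2413 -0.3277 -0.4699]
0.0003447853748193017 [-0.5788  0.1001 -0.0835] 5.0583
0.18 [0.0008 0.0001 0.0008] [0.0708 0.7545 0.0386] 0.00013555261811967748
0.288 [0.0006 0.0001 0.0006] [ 0.386  -0.2427 -0.5099] -3.962124614350351e-05
0.397 [0.0006 0.0001 0.0005] [0.3265 0.4833 0.2133] 0.00023517445466504666
0.506 [0.0006 0.     0.0004] [-0.7967 -0.3101 -0.0157] 0.00017486815540870864
0.615 [0.0008 0.0001 0.0006] [-0.273  -0.5395 -0.2184] -0.00023207595236188493
0.724 [0.0004 0.     0.0003] [-0.8482 -0.4833 -0.0883] 0.00034493365045977134
0.832 [0.0002 0.     0.    ] [-0.1758  0.9757 -0.6132] -6.22306335229143e-05
0.941 [ 0.0001 -0.     -0.    ] [-0.4061  0.1446  0.1711] -3.217139468830638e-05
1.05 [-0.     -0.     -0.0001] [ 0.4939 -0.0476 -0.077 ] -0.00010790017248912866
angle 1.049657925749575 0.13331702834496906 8.0583
```

The gripper closed on nothing (width 0). I'll look at why before doing anything else.

View pics/w2.png

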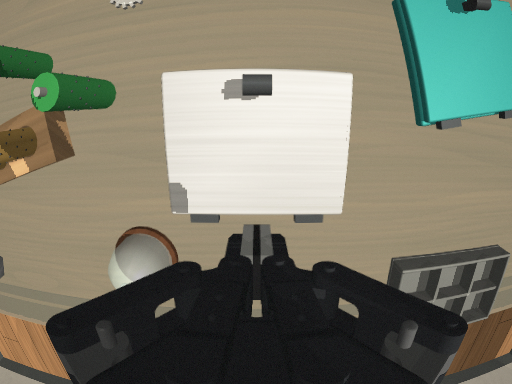

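The panel is still folded at its old angle, with the tab at (257,85). The shut fingertips show at about (256,228). I check the wrist calibration against the known tip position and re-triangulate the tab.

```bash
python3 - <<'E'
from h import *
from geo import *
c=pickle.load(open("w2.pkl","rb"))
M=np.linalg.inv(c["mount"])
for t in([.022,0,0],[.003,0,0],[.022,0,-.011],[.003,0,-.011]):
    v=(M@np.r_[t,1])[:3];a=np.arctan2(np.hypot(*v[:2]),v[2]);print(t,np.array([c["cx"],c["cy"]])+c["fx"]*a*v[:2]/np.hypot(*v[:2]))
print(tri(wray("w1",(259,177)),wray("w2",(257,85))))
print(tri(wray("w1",(259,177)),wray("w2",(257,85)),ray("scene",S(621,236)),ray("top",T(166,245))))
print(c["p"],R.from_rotvec(c["q"]).as_matrix(),manip.get_joint_positions())
s=manip.camera("scene")["image"][120:320,180:400,::-1];cv2.imwrite("pics/s2.png",cv2.resize(s,None,fx=3,fy=3,interpolation=cv2.INTER_CUBIC))
E
```

```text
[0.022, 0, 0] [256.3145 214.4663]
[0.003, 0, 0] [256.2947 225.5501]
[0.022, 0, -0.011] [256.3095 198.1494]
[0.003, 0, -0.011] [256.2889 207.7555]
(array([0.5988, 0.1488, 0.0665]), np.float64(5.224001209268936e-06))
(array([0.5984, 0.1481, 0.0648]), np.float64(0.0016783266894497178))
[0.6862 0.1467 0.1596] [[-0.      0.0174  0.9998]
 [ 0.      0.9998 -0.0174]
 [-1.      0.     -0.    ]] [ 0.1937  0.5944  1.4839  0.0001  1.0639 -1.3597]
```

View pics/s2.png

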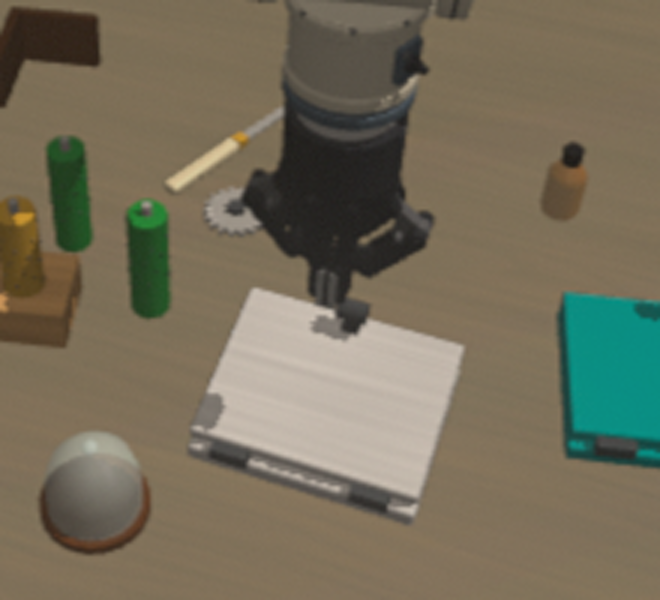

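```bash
python3 - <<'E'
from h import *
from geo import *
c=pickle.load(open("w2.pkl","rb"))
x,e=tri(wray("w2",(256,224)),ray("scene",(180+325/3,120+303/3)))
Q=R.from_rotvec(c["q"]).as_matrix();print(x,e,"tool frame",Q.T@(x-c["p"]))
for t in([.022,0,0],[.022,0,.011],[.003,0,0],[-.02,0,0]):
    k=d["scene"];p=np.linalg.inv(k["cam_to_world"])@np.r_[c["p"]+Q@t,1];print(t,(np.array([k["fx"]*p[0]/p[2]+k["cx"],k["fy"]*p[1]/p[2]+k["cy"]])-[180,120])*3)
im=c["image"][190:320,190:330,::-1];cv2.imwrite("pics/w2c.png",cv2.resize(im,None,fx=4,fy=4,interpolation=cv2.INTER_CUBIC))
E
```

```text
[0.6825 0.1451 0.1642] 0.0015551726299917997 tool frame [-0.0046 -0.0017 -0.0037]
[0.022, 0, 0] [325.5425 332.6301]
[0.022, 0, 0.011] [320.9818 343.8421]
[0.003, 0, 0] [327.2595 315.0305]
[-0.02, 0, 0] [329.4045 293.0432]
```

View pics/w2c.png

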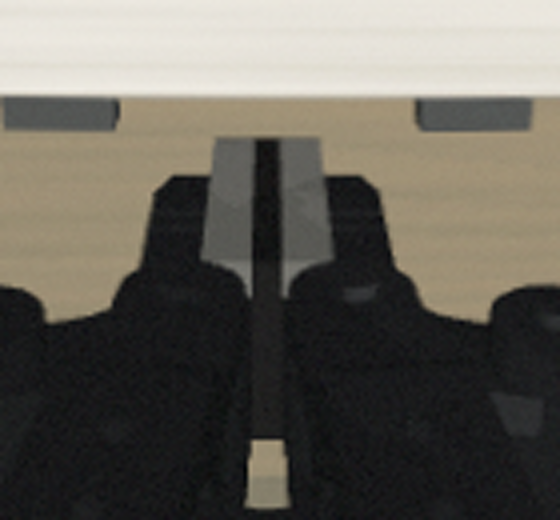

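The pictures disagree with the brief. Both the wrist and scene views put the closed fingertips at about tool x = -0.02, where the brief says +0.022, so the fingers passed above the tab. Width 0 fits that. I'll find the working depth by probing: lower in steps, watch the force, and close at each step until the width reads about 24 mm.

```bash
python3 - <<'E'
from h import *
x,y,yaw,a0=np.load("lamp.npy");q=down(yaw)
tab=np.array([.5982,.1482,.065])
manip.servo_line([tab[0],tab[1],.13],q,rate=.2)
for z in(.062,.052,.042,.032):
    manip.command_gripper(.05,30)
    manip.servo_line([tab[0],tab[1],z],q,rate=.08)
    f=manip.get_contact_force();print("down",z,manip.get_position()[2],f,manip.get_width())
    if abs(f[2])>4:break
    manip.command_gripper(0,30);w=manip.get_width();print("  width",w,manip.get_contact_force(),manip.get_time())
    if w>.015:break
wrist("w3")
s=manip.camera("scene")["image"][120:320,180:400,::-1];t=cv2.resize(s,None,fx=2,fy=2,interpolation=cv2.INTER_CUBIC)
u=cv2.imread("pics/w3.png")[100:300,160:360];u=cv2.resize(u,(400,400))
cv2.imwrite("pics/both3.png",np.hstack([t[:400,:400],u]))
E
```

```text
down 0.062 0.0623952108705867 [-0.1817  0.7228 -0.6096] 0.04998072784069085
  width 0.00016595570041038254 [ 0.1091 -0.437   2.0025] 10.8333
down 0.052 0.05102333172008379 [0.432  0.1138 1.2966] 0.05003942925554446
  width 0.02305352586916292 [-0.8574  2.5873 -1.1269] 11.9917
```

View pics/both3.png

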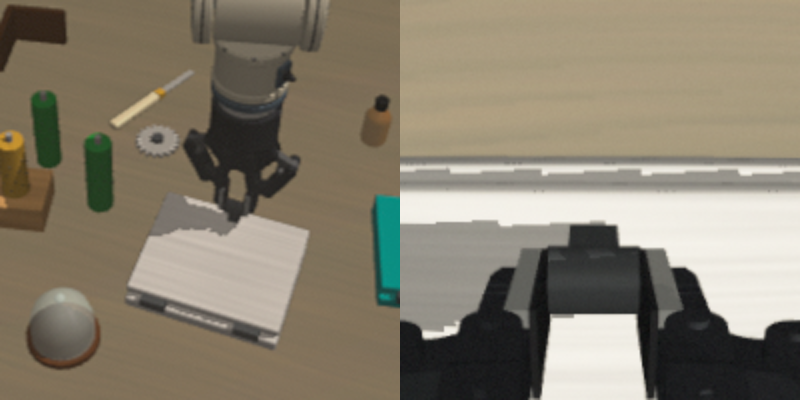

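The tab is held at width 23 mm with TCP z = 0.051, so the real fingertips are about 12 mm behind the TCP. I'll regrip about 11 mm deeper for a secure hold, then lift, checking the width at each step.

```bash
python3 - <<'E'
from h import *
x,y,yaw,a0=np.load("lamp.npy");q=down(yaw)
def tcp(a,dz):return np.array([x,y,.026+dz])+R.from_euler("z",yaw).apply(R.from_euler("y",a).apply([-.13,0,.03]))
manip.command_gripper(.045,30)
manip.servo_line(tcp(a0,-.025),q,rate=.05)
print(manip.get_position(),manip.get_contact_force())
manip.command_gripper(0,60);print(manip.get_width(),manip.get_contact_force())
for a in np.linspace(a0,1.05,10)[1:]:
    manip.servo_line(tcp(a,-.025),q,rate=.06)
    w=manip.get_width();print(round(a,3),manip.get_contact_force(),w)
    if w<.018:break
print(manip.get_position()-tcp(1.05,-.025),manip.get_time());wrist("w4")
s=manip.camera("scene")["image"][120:320,180:400,::-1];t=cv2.resize(s,None,fx=2,fy=2,interpolation=cv2.INTER_CUBIC)
u=cv2.imread("pics/w4.png")[60:300,136:376];u=cv2.resize(u,(400,400))
cv2.imwrite("pics/both4.png",np.hstack([t[:400,:400],u]))
E
```

```text
[0.5969 0.1482 0.0395] [0.4269 0.0334 0.3063]
0.02250092941483242 [-0.4506  2.3684 -0.85  ]
0.18 [ 4.0755  3.89   -2.2271] 0.02259048621653557
0.288 [ 4.5274  4.7643 -3.8631] 0.022540620177119015
0.397 [ 4.6579  4.2524 -6.5288] 0.022690305603982906
0.506 [ 5.453   4.7249 -8.0243] 0.02245026016404203
0.615 [ 4.4157  4.5461 -9.3593] 0.02258932101123584
0.724 [  3.9723   4.4876 -11.1932] 0.02233362950018182
0.832 [  1.7619   5.6404 -12.9709] 0.022242965081700358
0.941 [  1.7242   5.084  -13.7036] 0.022134268582124757
1.05 [ -0.6046   4.467  -13.0754] 0.02210051724113368
[-0.0021  0.0001 -0.0021] 16.6667
```

```bash
python3 - <<'E'
from h import *
yaw=np.load("lamp.npy")[2]
manip.command_gripper(.05,40);print(manip.get_contact_force())
p=manip.get_position()
manip.servo_line(p+[0,0,.09],rate=.15)
# go over to the tall cylinder, high, jaw along rack x
manip.move_to([.632,-.125,.21],down(.208-np.pi/2))
wrist("w5");print(manip.get_position(),manip.get_time(),manip.get_contact_force())
c=manip.camera("scene");t=manip.camera("top")
pickle.dump({"scene":c,"top":t},open("cams5.pkl","wb"))
A=cv2.resize(c["image"][185:305,215:365,::-1],(400,320),interpolation=cv2.INTER_CUBIC)
B=cv2.resize(t["image"][105:225,155:305,::-1],(400,320),interpolation=cv2.INTER_CUBIC)
W=cv2.imread("pics/w5.png")[:270,:];
out=np.zeros((600,800,3),np.uint8);out[:320,:400]=A;out[:320,400:]=B;out[325:595,140:652]=W
cv2.imwrite("pics/m5.png",out)
E
```

```text
[ 0.4582  0.2914 -0.3528]
[ 0.6322 -0.124   0.2096] 19.0333 [ 0.2805 -0.032   0.4081]
```

View pics/m5.png

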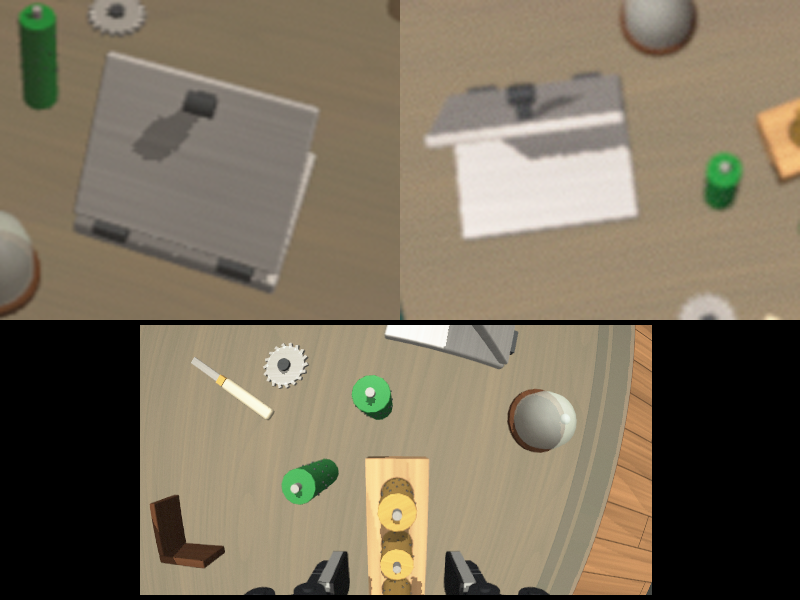

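Scene quarter: panel outer edge corners at (108,57) and (317,111), tab at (200,104). Top quarter: outer corners at (33,133) and (222,113), tab at (121,96). In the wrist view the tall stub is at (257,190) and the rack is square to the image. Next I fit the panel angle and the stub position.

```bash
python3 - <<'E'
from h import *
from geo import *
from scipy.optimize import least_squares
x,y,yaw,_=np.load("lamp.npy")
A=lambda u,v:ray("scene",(215+u*.375-.3,185+v*.375-.3));B=lambda u,v:ray("top",(155+u*.375-.3,105+v*.375-.3))
ob=[((-.145,-.09,.006),A(108,57),B(222,113)),((-.145,.09,.006),A(317,111),B(33,133)),((-.13,0,.03),A(200,104),B(121,96))]
pt=lambda a,l,dx:np.array([x+dx,y,.026])+R.from_euler("z",yaw).apply(R.from_euler("y",a).apply(l))
for l,a,b in ob:
    p,e=tri(a,b);r=least_squares(lambda s:pt(s[0],l,0)-p,[1.0]);print(p,e,"angle deg",np.degrees(r.x),r.fun)
f=lambda s:np.concatenate([np.cross(pt(s[0],l,0)-o,v) for l,*rs in ob for o,v in rs])
print(np.degrees(least_squares(f,[1.]).x))
print("stub",atz(wray("w5",(257.3,190)),.132), "mid",atz(wray("w5",(257,243)),.108))
E
```

```text
[0.6465 0.0578 0.1433] 0.00025175915922415827 angle deg [54.3821] [-0.0027 -0.0003  0.0041]
[0.6519 0.2319 0.1479] 0.00342648237984554 angle deg [56.2152] [-0.0011  0.0055  0.0019]
[0.675  0.1456 0.1482] 0.00019302291006302125 angle deg [54.7829] [-0.0005  0.0013  0.0013]
[55.6603]
stub [ 0.6332 -0.1222  0.132 ] mid [ 0.6454 -0.1804  0.108 ]
```

All three points agree on about 55°, so the tab slipped in the pads or sprang back. I'll regrip it and lift by the missing amount, judging by the TCP's actual travel, then re-check by tracking the panel's edge strip in the camera images.

```bash
python3 - <<'E'
from h import *
from geo import *
x,y,yaw,_=np.load("lamp.npy");q=down(yaw)
def tcp(a,dz=-.025):return np.array([x,y,.026+dz])+R.from_euler("z",yaw).apply(R.from_euler("y",a).apply([-.13,0,.03]))
a1=np.radians(55.3);p0=tcp(a1)
manip.move_to(p0+[0,0,.1],q)
manip.servo_line(p0,q,rate=.12);print(manip.get_position()-p0,manip.get_contact_force())
manip.command_gripper(0,90);print("w",manip.get_width(),manip.get_contact_force())
s=manip.get_position();ang=lambda p:np.arctan2(*(lambda d:(d[2],-d[0]))(R.from_euler("z",-yaw).apply(p-[x,y,.001])))-np.arctan2(30,130)
g0=ang(s)
for cmd in(58,60,61,62):
    manip.servo_line(tcp(np.radians(cmd)),q,rate=.05);g=ang(manip.get_position())
    print(cmd,np.degrees(g),manip.get_contact_force(),manip.get_width())
    if g-g0>np.radians(5.0):break
manip.command_gripper(.05,40);print("t",manip.get_time(),manip.get_contact_force())
manip.servo_line(manip.get_position()+[0,0,.09],rate=.18)
manip.move_to([.633,-.1235,.21],down(.208-np.pi/2))
n={k:manip.camera(k) for k in("scene","top")};o=pickle.load(open("cams5.pkl","rb"));pickle.dump(n,open("cams6.pkl","wb"))
print(manip.get_time())
def proj(k,P):
    k=d[k];p=np.linalg.inv(k["cam_to_world"])@np.r_[P,1];return np.array([k["fx"]*p[0]/p[2]+k["cx"],k["fy"]*p[1]/p[2]+k["cy"]])
for k in("top","scene"):
  for l in([-.145,.05,.006],[-.145,.05,-.006],[-.13,0,.03]):
    print(k,l,[proj(k,np.array([x,y,.026])+R.from_euler("z",yaw).apply(R.from_euler("y",np.radians(a)).apply(l))) for a in(55,60)])
for nm,c in(("old",o),("new",n)):
    print(nm,"top col190",c["top"]["image"][145:166,190].mean(1).astype(int))
    print(nm,"scene col 320",c["scene"]["image"][205:236,320].mean(1).astype(int))
A=[cv2.resize(c["scene"]["image"][185:305,215:365,::-1],(400,300),interpolation=cv2.INTER_CUBIC) for c in(o,n)]
B=[cv2.resize(c["top"]["image"][125:200,160:260,::-1],(400,300),interpolation=cv2.INTER_CUBIC) for c in(o,n)]
cv2.imwrite("pics/m6.png",np.vstack([np.hstack(A),np.hstack(B)]))
E
```

```text
[0.0007 0.0001 0.0009] [-0.1807 -0.9281 -0.2753]
w 0.02175224392760346 [-1.2134  0.2724  7.4047]
58 57.538059968014366 [-6.1324  0.7144  6.7568] 0.022156593995874645
60 58.868154369392514 [-9.3502 -0.1807  7.4816] 0.021916190128632877
61 59.376294620854424 [-12.1033   0.3603   8.7678] 0.021877883836059837
62 60.48898832814334 [-11.0626   1.5411   7.4185] 0.021497916124989355
t 22.9583 [ 0.2759 -1.0028  0.7758]
24.7833
top [-0.145, 0.05, 0.006] [array([180.1132, 154.5981]), array([179.1428, 149.4793])]
top [-0.145, 0.05, -0.006] [array([181.0767, 159.2869]), array([180.0613, 154.3348])]
top [-0.13, 0, 0.03] [array([199.5171, 140.5708]), array([198.7992, 135.7545])]
scene [-0.145, 0.05, 0.006] [array([316.5635, 220.6731]), array([315.5914, 222.3132])]
scene [-0.145, 0.05, -0.006] [array([317.3571, 219.5963]), array([316.5162, 220.7458])]
scene [-0.13, 0, 0.03] [array([290.4387, 223.3694]), array([289.0544, 225.8352])]
old top col190 [131 135 136 135 130 135 137 160 203 220 218 208 205 216 224 223 225 225
 225 223 226]
old scene col 320 [109 111 110 110 110 111 110 111 112 110 110 108 110 111 110 112 134 168
 148 125 119 119 119 119 121 124 123 120 120 120 119]
new top col190 [121 126 153 206 229 229 215 188 193 218 225 227 226 227 228 224 224 224
 223 223 226]
new scene col 320 [111 110 110 110 111 111 111 110 111 110 110 109 111 112 111 111 110 118
 154 170 135 115 111 112 110 112 114 115 113 113 114]
```

The edge strip moved 5.0 px in the top view (model: 1.02 px per degree), so the panel is now at about 60–61°, and the TCP-based estimate is 60.5°. Next I grip the tall cylinder, descending in small steps with a force check because the gripper depth is not as stated.

```bash
python3 - <<'E'
from h import *
q=down(.208-np.pi/2);P=np.array([.6325,-.1235])
manip.command_gripper(.06,40)
manip.servo_line([*P,.11],q,rate=.12)
for z in(.10,.094,.090,.086,.082,.078,.074):
    manip.servo_line([*P,z],q,rate=.06);f=manip.get_contact_force()
    if abs(f[2])>2.5:break
print("z",manip.get_position(),f)
if abs(f[2])>2.5: manip.servo_line([*P,manip.get_position()[2]+.003],q)
manip.command_gripper(0,90);zg=manip.get_position()[2];print("w",manip.get_width(),manip.get_contact_force(),zg)
np.save("zg.npy",zg)
if manip.get_width()>.028:
    manip.servo_line([*manip.get_position()[:2],zg+.05],rate=.08);print(manip.get_contact_force(),manip.get_width())
    manip.servo_line([*manip.get_position()[:2],zg+.17],rate=.15);print(manip.get_contact_force(),manip.get_width(),manip.get_position())
print(manip.get_time())
E
```

```text
z [ 0.6323 -0.1234  0.0737] [ 0.1345 -0.4656  0.8305]
w 0.031085796434011652 [-1.0044 -0.2721  3.7139] 0.07439711206161503
[-0.6112  0.3711 -3.548 ] 0.03107235099998243
[ 0.1831  0.3849 -3.4883] 0.030975893864870693 [ 0.6316 -0.1234  0.2432]
29.9583
```

The cylinder is held and its weight shows (about -3.5 N). Next I carry it high to the lamp's robot side, tip it there, and lower it to the inspection pose.

```bash
python3 - <<'E'
from h import *
x,y,yaw,_=np.load("lamp.npy");a=np.radians(60.3);Z=R.from_euler("z",yaw)
face=np.array([x,y,.026])+Z.apply(R.from_euler("y",a).apply([-.0725,0,-.0075]))
L=float(np.load("zg.npy"))-.067
q=down(yaw,np.pi/4);tx=R.from_rotvec(q).as_matrix()[:,0]
mid=face+Z.apply([-.140,0,.053]);T=mid-L*tx;Th=T+Z.apply([-.05,0,.11])
print(face,mid,T,tx,manip.solve_ik(Th,q),manip.solve_ik(T,q))
manip.move_to(Th,q);print(manip.get_time(),manip.get_width())
manip.servo_line(T,q,rate=.1)
manip.hold(.5)
p=manip.get_position();X=R.from_rotvec(manip.get_ee_rot()).as_matrix()[:,0];m=p+L*X
print("mid",m,"dist",np.linalg.norm(m-face),"tilt",np.degrees(np.arccos(-X[2])),"X",X,manip.get_width(),manip.get_contact_force(),manip.get_time())
n={k:manip.camera(k) for k in("scene","top")};pickle.dump(n,open("cams7.pkl","wb"));wrist("w7")
for nm in("cams6.pkl","cams7.pkl"):
    print(pickle.load(open(nm,"rb"))["top"]["image"][145:166,190].mean(1).astype(int))
A=cv2.resize(n["scene"]["image"][100:310,110:370,::-1],(400,323),interpolation=cv2.INTER_CUBIC)
B=cv2.resize(n["top"]["image"][100:260,160:358,::-1],(400,323),interpolation=cv2.INTER_CUBIC)
W=cv2.resize(cv2.imread("pics/w7.png"),(360,270))
o=np.zeros((600,800,3),np.uint8);o[:323,:400]=A;o[:323,400:]=B;o[326:596,220:580]=W;cv2.imwrite("pics/m7.png",o)
E
```

```text
[0.6825 0.1468 0.0853] [0.5425 0.1492 0.1383] [0.5373 0.1493 0.1435] [ 0.707  -0.0122 -0.7071] None [0.4201 0.3737 2.313  3.9885 0.4112 1.0865]Traceback (most recent call last):
  File "<stdin>", line 8, in <module>
rig.IKError: the arm cannot take that pose within its joint ranges
```

```bash
python3 - <<'E'
from h import *
x,y,yaw,_=np.load("lamp.npy");a=np.radians(60.3);Z=R.from_euler("z",yaw)
face=np.array([x,y,.026])+Z.apply(R.from_euler("y",a).apply([-.0725,0,-.0075]));L=.0074
j0=manip.get_joint_positions();print(j0)
nrm=R.from_euler("y",a).apply([0,0,-1])
out=[]
for dist in(.15,.17):
 for el in range(0,70,10):
  for az in(-40,-20,0,20,40):
   e,z=np.radians([el,az]);off=dist*np.array([-np.cos(e)*np.cos(z),np.cos(e)*np.sin(z),np.sin(e)])
   if off@nrm<.06:continue
   for h in(-50,-35,-20,0,20,35,50):
    for fl in(0,np.pi):
     q=(R.from_rotvec(down(yaw+np.radians(h),np.pi/4))*R.from_euler("x",fl)).as_rotvec()
     T=face+Z.apply(off)-L*R.from_rotvec(q).as_matrix()[:,0]
     s=manip.solve_ik(T,q)
     if s is not None: out.append((np.abs(np.array(s)-j0).max(),dist,el,az,h,int(fl>0),off@nrm,np.round(s,2)))
out.sort(key=lambda r:r[0]);print(len(out))
for r in out[:14]:print(r)
E
```

```text
[-0.2114  0.4238  1.5619 -0.      1.158  -0.4194]
418
(np.float64(1.083080091593807), 0.15, 30, 20, -50, 0, np.float64(0.06887414672708872), array([ 0.71,  0.53,  1.86, -0.96,  1.04,  0.66]))
(np.float64(1.0854071422827243), 0.17, 30, 20, -50, 0, np.float64(0.07805736629070056), array([ 0.73,  0.51,  1.88, -0.94,  1.06,  0.67]))
(np.float64(1.0907001317985046), 0.17, 30, -20, -50, 0, np.float64(0.07805736629070056), array([ 0.58,  0.44,  2.02, -1.06,  0.94,  0.67]))
(np.float64(1.0918709030191631), 0.15, 30, -20, -50, 0, np.float64(0.06887414672708872), array([ 0.57,  0.47,  1.99, -1.07,  0.93,  0.67]))
(np.float64(1.0940169221111535), 0.17, 20, 40, -35, 0, np.float64(0.07749013881493046), array([ 0.78,  0.54,  1.91, -1.09,  0.9 ,  0.64]))
(np.float64(1.096129349177732), 0.15, 20, 40, -50, 0, np.float64(0.06837365189552688), array([ 0.75,  0.62,  1.77, -0.94,  1.07,  0.68]))
(np.float64(1.0989665467649523), 0.15, 30, 0, -50, 0, np.float64(0.07567914357225292), array([ 0.65,  0.49,  1.94, -1.01,  0.99,  0.68]))
(np.float64(1.10111130513204), 0.17, 30, 0, -50, 0, np.float64(0.085769696
[... 193 characters left out ...]
.68]))
(np.float64(1.1203432764944172), 0.17, 30, 20, -35, 0, np.float64(0.07805736629070056), array([ 0.72,  0.44,  2.01, -1.12,  0.87,  0.62]))
(np.float64(1.121471724190089), 0.15, 20, 40, -35, 0, np.float64(0.06837365189552688), array([ 0.74,  0.55,  1.91, -1.12,  0.88,  0.64]))
(np.float64(1.1311410650926081), 0.17, 10, 40, -35, 0, np.float64(0.09677518116606733), array([ 0.79,  0.59,  1.92, -1.13,  0.88,  0.71]))
(np.float64(1.1406175308759154), 0.15, 20, 20, -50, 0, np.float64(0.08963461272098971), array([ 0.72,  0.57,  1.88, -0.98,  1.02,  0.72]))
(np.float64(1.1430534275666835), 0.15, 10, 40, -50, 0, np.float64(0.08538986573476527), array([ 0.76,  0.66,  1.78, -0.95,  1.05,  0.72]))
```

```bash
python3 - <<'E'
from h import *
x,y,yaw,_=np.load("lamp.npy");a=np.radians(60.3);Z=R.from_euler("z",yaw)
face=np.array([x,y,.026])+Z.apply(R.from_euler("y",a).apply([-.0725,0,-.0075]));L=.0074
nrm=R.from_euler("y",a).apply([0,0,-1]);out=[]
for el in(15,20,25,30):
  for az in(0,10,20,30,40):
   e,z=np.radians([el,az]);off=.15*np.array([-np.cos(e)*np.cos(z),np.cos(e)*np.sin(z),np.sin(e)])
   if off@nrm<.075:continue
   for h in(0,-10,-15,-20,-25,-30,-40):
     q=down(yaw+np.radians(h),np.pi/4)
     T=face+Z.apply(off)-L*R.from_rotvec(q).as_matrix()[:,0]
     s=manip.solve_ik(T,q)
     if s is None or abs(s[3])>1.27:continue
     u=[manip.solve_ik(T+[-.01*0,0,dz],q) for dz in(.03,.06,.09)]
     hi=[dz for dz,v in zip((.03,.06,.09),u) if v is not None and abs(v[3])<1.28]
     out.append((abs(h+az)+abs(h)/2,el,az,h,off@nrm,np.round(s,2),hi,np.round(T,3)))
out.sort(key=lambda r:r[0]);print(len(out))
for r in out[:12]:print(r)
E
```

```text
18
(15.0, 15, 30, -30, np.float64(0.0897585426474852), array([ 0.73,  0.53,  2.01, -1.25,  0.79,  0.71]), [0.03, 0.06, 0.09], array([0.554, 0.224, 0.129]))
(15.0, 20, 30, -30, np.float64(0.08061502014113973), array([ 0.72,  0.51,  2.  , -1.23,  0.8 ,  0.67]), [0.03, 0.06, 0.09], array([0.557, 0.222, 0.142]))
(20.0, 15, 40, -40, np.float64(0.07717543464386675), array([ 0.75,  0.6 ,  1.87, -1.07,  0.93,  0.68]), [0.03, 0.06, 0.09], array([0.569, 0.245, 0.129]))
(25.0, 15, 40, -30, np.float64(0.07717543464386675), array([ 0.74,  0.56,  1.95, -1.21,  0.81,  0.68]), [0.03, 0.06, 0.09], array([0.569, 0.245, 0.129]))
(25.0, 20, 20, -30, np.float64(0.08963461272098971), array([ 0.7 ,  0.49,  2.05, -1.27,  0.78,  0.71]), [0.03, 0.06, 0.09], array([0.546, 0.2  , 0.142]))
(25.0, 25, 20, -30, np.float64(0.0795571185791838), array([ 0.69,  0.47,  2.04, -1.24,  0.78,  0.66]), [0.03, 0.06, 0.09], array([0.551, 0.198, 0.154]))
(30.0, 15, 30, -40, np.float64(0.0897585426474852), array([ 0.74,  0.57,  1.92, -1.09,  0.91,  0.71]), [0.03, 0.06, 0.09], array([0.554, 0.225, 0.129]))
(30.0, 20, 30, -40, np.float64(0.08061502014113973), array([ 0.74,  0.55,  1.92, -1.08,  0.92,  0.68]), [0.03, 0.06, 0.09], array([0.558, 0.223, 0.142]))
(40.0, 15, 20, -40, np.float64(0.09902993333712996), array([ 0.73,  0.55,  1.97, -1.12,  0.89,  0.74]), [0.03, 0.06, 0.09], array([0.543, 0.202, 0.129]))
(40.0, 20, 20, -40, np.float64(0.08963461272098971), array([ 0.72,  0.53,  1.97, -1.11,  0.9 ,  0.7 ]), [0.03, 0.06, 0.09], array([0.547, 0.201, 0.142]))
(40.0, 25, 20, -40, np.float64(0.0795571185791838), array([ 0.71,  0.51,  1.96, -1.09,  0.91,  0.67]), [0.03, 0.06, 0.09], array([0.552, 0.199, 0.154]))
(50.0, 15, 10, -40, np.float64(0.1047079001982462), array([ 0.7 ,  0.53,  2.02, -1.16,  0.87,  0.76]), [0.03, 0.06, 0.09], array([0.536, 0.178, 0.129]))
```

I choose elevation 20°, 30° to the +y side of the panel's normal, heading straight at the panel's middle. There the arm stays on its usual wrist branch.

```bash
python3 - <<'E'
from h import *
x,y,yaw,_=np.load("lamp.npy");a=np.radians(60.3);Z=R.from_euler("z",yaw)
face=np.array([x,y,.026])+Z.apply(R.from_euler("y",a).apply([-.0725,0,-.0075]));L=.0074
e,z=np.radians([20,30]);off=.15*np.array([-np.cos(e)*np.cos(z),np.cos(e)*np.sin(z),np.sin(e)])
h=yaw-z;q=down(h,np.pi/4);T=face+Z.apply(off)-L*R.from_rotvec(q).as_matrix()[:,0]
manip.servo_line([.50,.16,.27],down(h),rate=.15);print(manip.get_time(),manip.get_joint_positions(),manip.get_width())
manip.move_to(T+[0,0,.09],q);print(manip.get_time(),manip.get_joint_positions())
manip.servo_line(T,q,rate=.08);manip.hold(.5)
p=manip.get_position();X=R.from_rotvec(manip.get_ee_rot()).as_matrix()[:,0];m=p+L*X
print("mid",m,"dist",np.linalg.norm(m-face),"tilt",np.degrees(np.arccos(-X[2])),X,manip.get_width(),manip.get_contact_force(),manip.get_time())
n={k:manip.camera(k) for k in("scene","top")};pickle.dump(n,open("cams7.pkl","wb"));wrist("w7")
for nm in("cams6.pkl","cams7.pkl"):
    I=pickle.load(open(nm,"rb"));print(I["top"]["image"][143:158,218].mean(1).astype(int),I["scene"]["image"][205:230,320].mean(1).astype(int))
A=cv2.resize(n["scene"]["image"][100:310,110:370,::-1],(400,323),interpolation=cv2.INTER_CUBIC)
B=cv2.resize(n["top"]["image"][100:260,160:358,::-1],(400,323),interpolation=cv2.INTER_CUBIC)
W=cv2.resize(cv2.imread("pics/w7.png"),(360,270))
o=np.zeros((600,800,3),np.uint8);o[:323,:400]=A;o[:323,400:]=B;o[326:596,220:580]=W;cv2.imwrite("pics/m7.png",o)
E
```

```text
32.2 [ 0.2862  0.2135  1.7975 -0.0002  1.1308 -0.7429] 0.03103792062976444
33.2833 [ 0.7202  0.3506  1.9651 -1.0628  0.8798  0.4297]
mid [0.5617 0.2194 0.1366] dist 0.15002089028108864 tilt 45.00139926400418 [ 0.6062 -0.364  -0.7071] 0.031083909511737524 [-0.542  -0.419  -2.4402] 35.0583
[139 185 223 233 226 193 152 127 131 130 132 130 133 130 128] [111 110 110 110 111 111 111 110 111 110 110 109 111 112 111 111 110 118
 154 170 135 115 111 112 110]
[158 205 239 244 238 215 168 140 140 145 143 147 146 144 142] [109  98  84  79  81  84  89  92  96  98 100 102 102 105 104 106 101 117
 155 170 135 115 111 111 111]
```

View pics/m7.png

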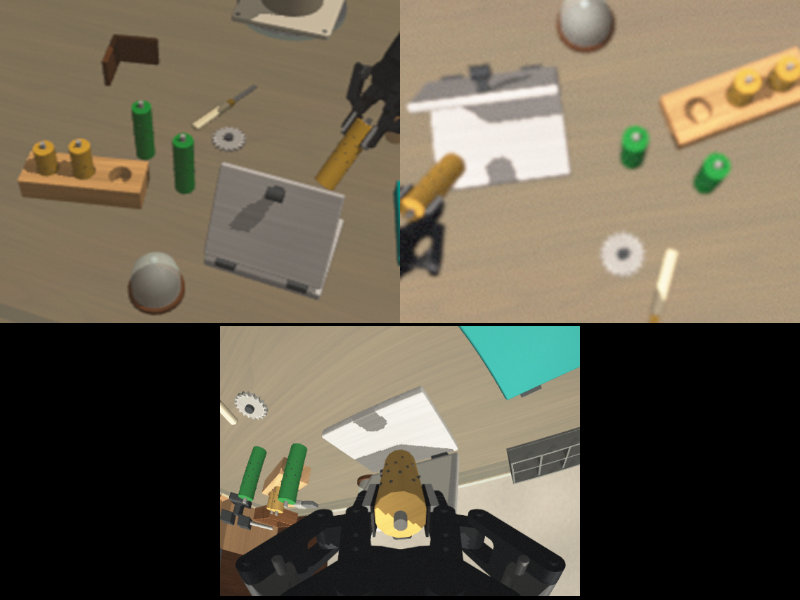

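The final view shows the cylinder tilted, lower end towards the panel, on its lit side. Its lower end is at about scene (323,217) and top (187,181). The other two cylinders are in the rack and the bystanders are in place. I check for grip slip against that measured end, then sign off.

```bash
python3 - <<'E'
from h import *
from geo import *
print(tri(ray("scene",(323.2,217)),ray("top",(187,181))),"expected ~[.595 .199 .098]",manip.get_width(),manip.get_contact_force(),manip.get_joint_vel())
manip.sign_off();print(manip.get_time())
E
```

```text
(array([0.5911, 0.2002, 0.102 ]), np.float64(0.004321101568410746)) expected ~[.595 .199 .098] 0.03108911268700742 [-0.2115 -0.3015 -3.5702] [-0.0005  0.0011  0.0009 -0.0012  0.0002 -0.0013]
the job is handed in; nothing more can be done
the job is handed in; nothing more can be done
```

The job is handed in, at about 35 s of the 56 s limit. The panel is open about 60° and released, and the tallest cylinder is held tipped 45° on its lit side.

**Panel**
- **First try:** it missed. The fingertips sit about 12 mm behind the TCP, where the brief says 22 mm ahead, so the gripper closed above the tab. I found the right depth by probing.
- **Second try:** lifting by the tab left the panel at about 55°, because the tab slipped or sprang back.
- **Mend:** I regripped and lifted again, bringing it to about 60–61°. TCP travel says 60.5° and the edge shift in the top image says 60.2–61°; the images are good to about 1°.
- **Afterwards:** the edge strip was at the same pixels after the cylinder move, so the panel has not moved.

**Cylinder**
- **Grip and lift:** I drew it straight up out of the rack. It shows about 3.5 N of weight and a steady grip width of 31 mm, 3 mm less than the 34 mm drum.
- **Final pose:** the tilt is 45.0° with the lower end pointing at the panel's middle, and its middle is 15.0 cm from the panel's. Both figures come from the arm's pose and assume no slip. The measured lower end agreed with the expected position to about 6 mm, within my pixel reading.
- **Approach side:** the straight-on approach was out of joint range, so the cylinder is held 30° to the +y side of the panel's normal.

The last pictures show the other two cylinders in the rack, and the dome, ratchet, scraper, corner and green look-alikes in place. The oil bottle was outside those crops, so I did not check it.

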